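# Find the second click of a filter slide

## Task

On the low lamp unit, take the filter slide by its upright tab and draw it fully out until it meets the solid end stop; then push it in past the first click and on to the second click, and stop with the spring ball sitting in that second notch. The program finishes while still gripping the tab with the slide resting in the second click. Leave the dish, the slide box and the bottle where they are.

Things in the scene. Friction and masses are not known exactly. Their poses are not given: they have to be found in the camera images.
- lamp_unit: Fixed low lamp unit on the desk: grey base 110 mm (x) by 400 mm (y from -160 to +240), 28 mm high, two aluminium guide rails along y (tops 44 mm above the desk, outer faces 38 mm from the centre line) and a white hood over them. Origin: on the desk under the slide's centre line; y is the direction in which the slide is pushed in, z is up.
- hood_top (a point): Centre of the top of the round black cap on the lamp unit's white hood, 110 mm above the desk, at y = +105 mm on the lamp unit. The hood is 110 mm wide, spans y from +35 to +175 mm and is 98 mm high without the cap. The slide runs through it.
- filter_slide: The black slide (44 x 266 mm, 10 mm thick) with its handle: an upright ribbed aluminium tab on its outer end, 14 mm (x, across the slide) by 22 mm (y, along it), from 40 to 82 mm above the desk. Origin: below the tab's centre, 30 mm above the desk. Axes as the lamp unit's. At y = -130 mm on the lamp unit when fully out, -20 mm when fully in. Free room on all sides above the rails.
- slide_travel (a joint): How far the black slide is pushed in, m: 0 = fully out, 0.110 = fully in, both against solid stops that hold any force (15 N tells a stop from a notch). Drags with 1 to 3 N. Two notches in its underside click over a spring ball: the first at a value between 0.032 and 0.056, the second 0.034 further in (0.066 to 0.090); where exactly differs each time and cannot be seen.
- detent_ball (a joint): How deep the slide presses the spring ball (inside the hood, unseen), m: about 0.0003 centred in a notch, 0.7 mm more per mm off centre, 0.0024 between notches. A notch reaches 5 mm either side of its centre and draws the slide to it: moving through it, the force on the hand first swings 2 to 3 N from the drag towards helping, then past the centre resists with up to about 8 N, drag included.
- culture_dish: Bystander: clear round dish, 90 mm across, 15 mm high, loose on the desk. Origin: centre of its underside.
- slide_box: Bystander: flat box, 80 x 97 mm, 33 mm high, loose on the desk. Origin: centre of its underside.
- reagent_bottle: Bystander: small brown bottle, 36 mm across, 75 mm high, loose on the desk. Origin: centre of its underside.

How it is judged (in metres and radians):
On the way:
1. the slide is drawn fully out against its stop (value of joint slide_travel below 0.004 m), for 0.1 s.
At the end, for the whole second after the job is handed in: The slide is at rest with the ball in its second notch (ball pressed down less than 1.7 mm, which is within about 2 mm of the notch's centre; slide value between 0.062 and 0.094) and the fingers still hold the tab (more than 2 N) (value of joint slide_travel between 0.062 and 0.094 m and value of joint detent_ball below 0.0017 m and velocity of joint slide_travel between -0.003 and 0.003 m/s and contact force between the fingers and filter_slide above 2 N); the arm keeps its last pose, push and grip.
It fails at once if the dish, the box or the bottle is moved more than 20 mm or the bottle tips (distance of any of culture_dish, slide_box, reagent_bottle from where it was at the start of the episode above 0.02 m or angle between reagent_bottle's own z axis and vertical above 0.5 rad).
It also fails if it takes over 69 s, if anything falls off the work surface, if the arm or the gripper's body presses on something with over 40 N, if the wrist force passes 120 N, or if a joint passes its speed limit or range.

## Robot

A 6-joint arm with a two-finger parallel gripper is mounted at the origin on the work surface. World frame = base frame: x ahead of the robot, y to its left, z up, the work surface at z = 0. Lengths are in m, angles in degrees, forces in N, time in s.
With the tool pointing down it reaches from about 0.325 to 0.85 m from the base axis. Payload 4.4 kg.
Tool frame: the origin (TCP) lies on the centre line of the jaws, within the pads' length; the fingertips stand 17 mm ahead of it and the grasp point (between the pads) lies 2 mm behind it (robot.finger_overhang is the distance from the TCP to the fingertips, in m); z points along the fingers, y is the direction in which the jaws open and shut (so a half turn about z gives the same grasp; the last joint's range is limited). The gripper opens to 94 mm and grips with 3 to 60 N. Pads are 16 mm wide; open, the fingers measure 119 mm over their backs; the gripper's body (75 mm by 177 mm) begins 78 mm behind the grasp point.
Start: joints at [68.096, 11.837, 88.321, -0, 79.842, -8.623], TCP at [0.132, 0.56, 0.222] pointing down, gripper open.
Joint ranges: [-156.59, 156.59], [-49.26, 127.26], [12.9, 141.05], [-63.56, 243.56], [4.71, 150.69], [-161.64, 161.64]. Speed limits (degrees/s): [159.86, 159.86, 180, 180, 180, 180].

## Interface

Orientations are given as a 3x3 rotation matrix whose columns are the frame's x, y, z axes.
In Python, from bench import robot, viewer gives the robot as it stands.
- The arm moves only by the tool play_rows, never from a script. Its argument "moves" is a list of rows, each an object with "gripper": the opening, from -1 (shut) to 1 (fully open); "offset": the shift along the tool's x, y, z in cm, a list of three; "rot": the turn, a rotation vector about the tool's x, y, z in rad, a list of three. A call has 1 to 20 rows; each row shifts and turns the commanded pose from where the row before left it, along the tool's axes as they then stand; what a row does not reach is not made up. A row lasts 1/8 s, in which the tool goes at most 62.5 mm and 10.7 degrees, less where a joint would pass 70% of its speed; a pose out of reach is approached as far as the arm can. A call with a gripper value outside its range is refused whole. The fingers move at their own pace and stop on an object; "squeeze" is the grip in N (left out, the last holds). Time passes only in rows, so rows that do not move let the fingers close. It gives the time, the measured TCP pose, the force and the opening at its end, in the units of the state.
- robot.get_state(): the state, without advancing time (a new reading comes with each control period).
- viewer.read_camera(name): name is "scene" or "top" or "wrist"; returns a dict with "pixels" (384x512x3 uint8, red, green, blue), "range_z" (384x512 float32, m along the optical axis (not along the pixel's ray), 0 where there is no reading), "vfov" (degrees; the focal length in pixels is half the picture's height over the tangent of half this angle, whatever the lens; pixels are square), "cx", "cy" (the principal point, pixels), "origin" and "attitude" of the camera in the world. Camera axes: x right, y down, z forward; pixel columns grow to the right and rows downward; lengths in m; the calibration is good to about 2 mm. A picture is of the moment at which its call begins.
- robot.close_job(): hands the job in, once; it reports no verdict.
The state is a dict: "clock": time; "joint_pos": joint angles; "joint_vel": joint speeds; "effort": joint torques, N m; "position": TCP position; "orientation": TCP orientation; "force": force on the tool from outside, world axes, zero at the start; "moment": the same for the moment, N m; "width": finger opening in m.
Only numpy, scipy, OpenCV 4.12 (cv2) and the standard library are available. Lean on these libraries where they do the work, as an engineer would, in place of code of your own. Each camera call takes 0.05 s, during which the arm holds its last target.

## Working session

There is one attempt and no reset: what is moved stays moved. The work goes in short steps, Python scripts to look and compute and a tool call to move; the robot and the scene stay as the last step left them, time stands still between calls to the robot, and variables do not carry over. Pictures are saved under pics/ and viewed, and the job is handed in when it is done.

Besides the shell and the picture viewer there is one more tool, called after "Request:" by a JSON object that holds its "name" and its "arguments", one argument or row to a line. play_rows: Moves the arm, as the interface text tells. Its arguments: {"type":"object","properties":{"moves":{"type":"array"},"squeeze":{"type":"number"}},"required":["moves"]}

```bash
mkdir -p pics; ls; cat > h.py <<'E'
import numpy as np, cv2
from bench import robot, viewer
def cam(n):
    c=viewer.read_camera(n); c['f']=192/np.tan(np.radians(c['vfov'])/2); return c
def save(c,fn): cv2.imwrite('pics/'+fn,cv2.cvtColor(c['pixels'],cv2.COLOR_RGB2BGR))
def pts(c):
    d=c['range_z']; v,u=np.mgrid[0:384,0:512]
    p=np.stack([(u-c['cx'])/c['f']*d,(v-c['cy'])/c['f']*d,d],-1)
    return p@np.array(c['attitude']).T+np.array(c['origin'])
def ray(c,u,v,z):
    r=np.array(c['attitude'])@np.array([(u-c['cx'])/c['f'],(v-c['cy'])/c['f'],1]); o=np.array(c['origin'])
    return o+r*(z-o[2])/r[2]
E
python3 - <<'E'
from h import *
for n in ['top','scene','wrist']:
    c=cam(n); save(c,n+'0.png'); print(n,c['vfov'],c['cx'],c['cy'],c['origin'],np.round(c['attitude'],3).tolist())
s=robot.get_state(); print(s)
E
```

```text
pics
top 57.08414507422063 255.76814554363858 194.1510510362917 [0.46912596 0.18308155 0.72930689] [[-0.006, -0.977, 0.212], [-1.0, 0.007, 0.005], [-0.006, -0.212, -0.977]]
scene 54.70359377443029 253.21908982311248 191.1659534218227 [1.17988517 0.45542985 0.52870658] [[-0.399, 0.525, -0.752], [0.917, 0.212, -0.339], [-0.019, -0.824, -0.566]]
wrist 58.292356033148494 263.0346929211766 191.83402117777248 [0.05468789 0.57769386 0.38525033] [[0.23, 0.937, 0.263], [0.973, -0.221, -0.064], [-0.002, 0.271, -0.963]]
{'clock': 0.15, 'joint_pos': array([ 6.80959941e+01,  1.18737418e+01,  8.83870406e+01,  1.75157844e-04,
        7.98422726e+01, -8.62136267e+00]), 'joint_vel': array([ 1.13678284e-01, -1.41091835e-01, -2.16626312e-01, -4.13778738e-05,
       -4.21063235e-03, -7.40865981e-02]), 'effort': array([ 5.71194710e-05, -3.71316898e+01, -2.81808686e+01,  6.97353878e-02,
        3.29278561e-02, -1.15284893e-04]), 'position': array([0.13187199, 0.55904482, 0.22154188]), 'orientation': array([[-9.73248301e-01,  2.29754848e-01, -6.73782171e-04],
       [ 2.29755674e-01,  9.73246911e-01, -1.66768091e-03],
       [ 2.72598642e-04, -1.77787289e-03, -9.99998382e-01]]), 'force': array([-0.15095986,  0.29568499, -1.14150376]), 'moment': array([-0.04883767, -0.00322352, -0.02430682]), 'width': 0.09396448546375029}
```

View pics/top0.png

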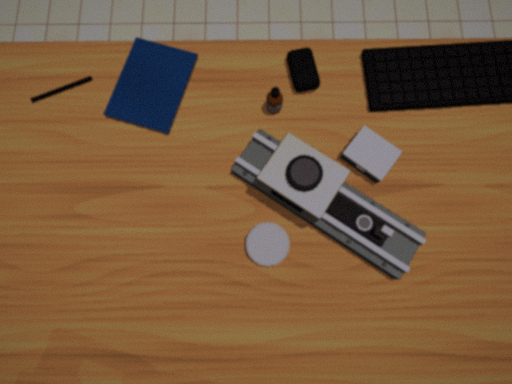

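View pics/scene0.png

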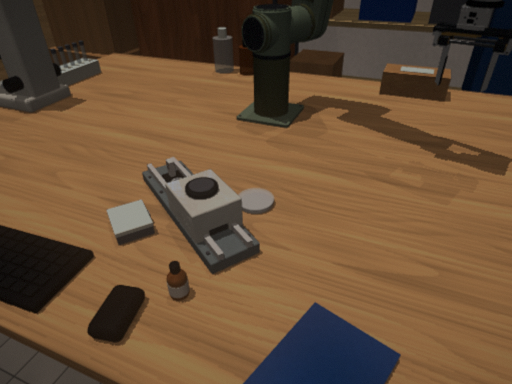

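The top view shows the hood's black cap near (304,173), the tab near (387,232), the dish at (268,244), the box at (371,154) and the bottle at (274,101). Next I'll measure these with depth and masks.

```bash
python3 - <<'E'
from h import *
c=cam('top'); P=pts(c); im=c['pixels']
cv2.imwrite('pics/topz.png',cv2.resize(cv2.cvtColor(im[110:290,220:440],cv2.COLOR_RGB2BGR),None,fx=3.5,fy=3.5,interpolation=cv2.INTER_CUBIC))
z=P[...,2]
m=((z>.104)&(z<.118)).astype(np.uint8); n,l,st,ce=cv2.connectedComponentsWithStats(m)
for i in range(1,n):
    if st[i,4]>30: print('cap',st[i],ce[i],P[l==i].mean(0), ray(c,*ce[i],.11))
m=((z>.09)&(z<.103)).astype(np.uint8); n,l,st,ce=cv2.connectedComponentsWithStats(m)
for i in range(1,n):
    if st[i,4]>30: print('hood',st[i],cv2.minAreaRect(P[l==i][:,:2].astype(np.float32)),np.median(z[l==i]))
roi=np.zeros_like(m); roi[190:270,340:430]=1
m=((z>.065)&(z<.09)).astype(np.uint8)*roi; n,l,st,ce=cv2.connectedComponentsWithStats(m)
for i in range(1,n):
    if st[i,4]>10: print('tab',st[i],ce[i],cv2.minAreaRect(P[l==i][:,:2].astype(np.float32)),np.median(z[l==i]),P[l==i].mean(0))
m=((z>.008)&(z<.09)).astype(np.uint8); n,l,st,ce=cv2.connectedComponentsWithStats(m)
for i in range(1,n):
    if st[i,4]>60: print('obj',st[i],cv2.minAreaRect(P[l==i][:,:2].astype(np.float32)),z[l==i].max())
g=im.astype(int)
m=((z>.02)&(z<.034)).astype(np.uint8)
print(z[215:250:3,375:405:3].round(3))
E
```

```text
cap [ 286  155   37   36 1040] [303.77403846 172.74326923] [0.64283823 0.09875861 0.11006216] [0.64276559 0.09874655 0.11      ]
hood [ 256  133   94   86 3248] ((0.6438037157058716, 0.0989651083946228), (0.1405034363269806, 0.1114218458533287), 55.57388687133789) 0.09655447387351279
tab [378 225  16  13 122] [385.7295082  230.98360656] ((0.5393026471138, -0.05376264452934265), (0.02231941930949688, 0.014439761638641357), 55.00077438354492) 0.07984966330997784 [ 0.53936149 -0.05247743  0.07821021]
obj [ 103   38   95   96 5566] ((0.8800658583641052, 0.4200686812400818), (0.15187354385852814, 0.20247326791286469), 72.9283447265625) 0.017346769474715584
obj [ 361   40  151   71 9098] ((0.895287036895752, -0.229833722114563), (0.15230154991149902, 0.3426399230957031), 3.658480405807495) 0.025657430305034534
obj [ 286   48   34   45 1124] ((0.9072416424751282, 0.08033883571624756), (0.09758821874856949, 0.06026063859462738), 11.69945240020752) 0.03234336946825023
obj [265  87  18  26 349] ((0.8227334022521973, 0.1474766731262207), (0.03604855388402939, 0.03156689926981926), 79.0656509399
[... 677 characters left out ...]
 0.041  0.041  0.042  0.042  0.025  0.026]
 [ 0.04   0.038  0.038  0.038  0.03   0.04   0.043  0.041  0.043  0.028]
 [ 0.038  0.052  0.072  0.08   0.081  0.038  0.035  0.042  0.042  0.042]
 [ 0.043  0.065  0.08   0.08   0.081  0.081  0.028  0.028  0.037  0.043]
 [ 0.045  0.059  0.07   0.077  0.08   0.08   0.027  0.029  0.025  0.034]
 [ 0.039  0.038  0.05   0.064  0.074  0.079  0.028  0.028  0.729  0.028]
 [ 0.038  0.039  0.04   0.038  0.028  0.025  0.024  0.026  0.029  0.028]
 [ 0.04   0.039  0.039  0.025  0.027  0.026  0.028  0.026  0.027  0.026]
 [ 0.04   0.038  0.039  0.027  0.026  0.026  0.026  0.028  0.029  0.025]
 [ 0.042  0.039  0.027  0.025  0.027  0.027  0.028  0.028  0.028  0.027]]
```

View pics/topz.png

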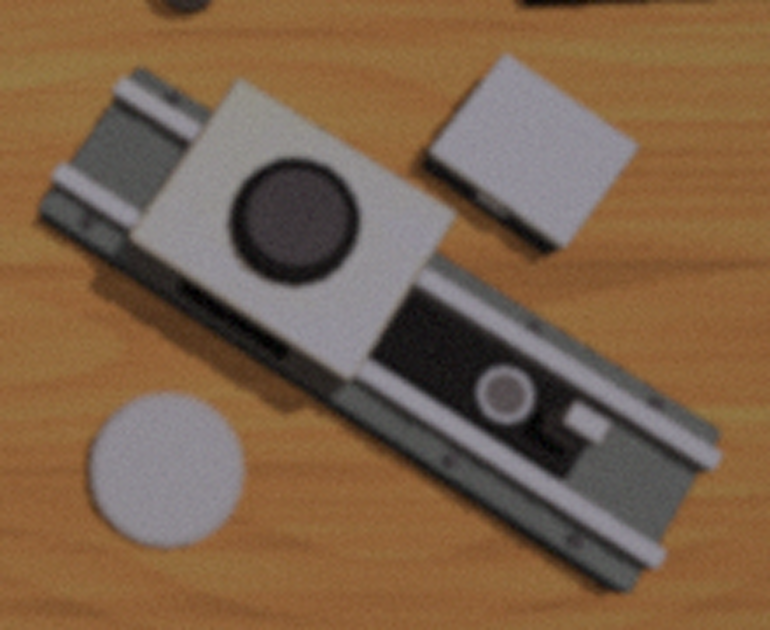

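```bash
cat >> h.py <<'E'
from scipy.spatial.transform import Rotation as Ro
A=np.radians(55.7); LY=np.array([np.cos(A),np.sin(A),0]); LX=np.array([LY[1],-LY[0],0])
TGT=np.stack([np.cross(LY,[0,0,-1]),LY,[0,0,-1]],1)
E
python3 - <<'E'
from h import *
c=cam('top'); P=pts(c); z=P[...,2]
m=np.zeros(z.shape,bool); m[215:250,370:405]=1; m&=(z>.078)&(z<.088)
t=P[m].mean(0); print('tab',t, ray(c,*np.argwhere(m).mean(0)[::-1],.082))
cap=np.array([.6428,.0987,.11]); d=cap-t; print(np.degrees(np.arctan2(d[1],d[0])),np.hypot(*d[:2]))
print('ring',z[212:234:3,352:378:3].round(3))
s=robot.get_state(); R=s['orientation']; print('rot',Ro.from_matrix(R.T@TGT).as_rotvec(),np.round(TGT,3))
g=np.array([t[0],t[1],.16]); print('off',TGT.T@(g-s['position'])*100)
E
```

```text
tab [ 0.53985769 -0.0538523   0.08033719] [ 0.53966928 -0.05324879  0.082     ]
55.98851861002043 0.18403620516759728
ring [[0.038 0.039 0.037 0.04  0.037 0.027 0.038 0.043 0.042]
 [0.038 0.037 0.036 0.037 0.042 0.04  0.039 0.03  0.044]
 [0.038 0.038 0.041 0.04  0.04  0.039 0.039 0.037 0.037]
 [0.038 0.039 0.039 0.039 0.038 0.037 0.04  0.037 0.039]
 [0.037 0.04  0.04  0.039 0.037 0.041 0.04  0.037 0.039]
 [0.039 0.037 0.038 0.04  0.041 0.041 0.039 0.039 0.038]
 [0.026 0.039 0.039 0.037 0.039 0.037 0.039 0.04  0.05 ]
 [0.044 0.043 0.029 0.038 0.04  0.038 0.038 0.036 0.05 ]]
rot [-1.03644951e-03  5.49881631e-05  3.66843279e-01] [[-0.826  0.564  0.   ]
 [ 0.564  0.826  0.   ]
 [ 0.     0.    -1.   ]]
off [-68.24778317 -27.66756414   6.19150198]
```

Request:
{"name": "play_rows", "arguments": {
  "moves": [
    {"gripper": 0.2,"offset": [0,0,0],"rot": [0,0,0.122]},
    {"gripper": 0.2,"offset": [0,0,0],"rot": [0,0,0.122]},
    {"gripper": 0.2,"offset": [0,0,0],"rot": [0,0,0.122]},
    {"gripper": 0.2,"offset": [-4.26,-1.73,0.38],"rot": [0,0,0]},
    {"gripper": 0.2,"offset": [-4.26,-1.73,0.38],"rot": [0,0,0]},
    {"gripper": 0.2,"offset": [-4.26,-1.73,0.38],"rot": [0,0,0]},
    {"gripper": 0.2,"offset": [-4.26,-1.73,0.38],"rot": [0,0,0]},
    {"gripper": 0.2,"offset": [-4.26,-1.73,0.38],"rot": [0,0,0]},
    {"gripper": 0.2,"offset": [-4.26,-1.73,0.38],"rot": [0,0,0]},
    {"gripper": 0.2,"offset": [-4.26,-1.73,0.38],"rot": [0,0,0]},
    {"gripper": 0.2,"offset": [-4.26,-1.73,0.38],"rot": [0,0,0]},
    {"gripper": 0.2,"offset": [-4.26,-1.73,0.38],"rot": [0,0,0]},
    {"gripper": 0.2,"offset": [-4.26,-1.73,0.38],"rot": [0,0,0]},
    {"gripper": 0.2,"offset": [-4.26,-1.73,0.38],"rot": [0,0,0]},
    {"gripper": 0.2,"offset": [-4.26,-1.73,0.38],"rot": [0,0,0]},
    {"gripper": 0.2,"offset": [-4.26,-1.73,0.38],"rot": [0,0,0]},
    {"gripper": 0.2,"offset": [-4.26,-1.73,0.38],"rot": [0,0,0]},
    {"gripper": 0.2,"offset": [-4.26,-1.73,0.38],"rot": [0,0,0]},
    {"gripper": 0.2,"offset": [-4.26,-1.73,0.38],"rot": [0,0,0]}
  ]
}}

```text
clock: 2.62
position: [0.5404, -0.0542, 0.1615]
orientation: [[-0.826, 0.563, 0.0], [0.563, 0.826, 0.0], [-0.0, 0.0, -1.0]]
force: [0.3, 0.5, -0.0]
width: 0.0563
```

```bash
cat > st.py <<'E'
from h import *
s=robot.get_state(); R=s['orientation']
print('t',round(s['clock'],2),'pos',s['position'].round(4),'y_l %.2f mm'%(1e3*(s['position']-[.5398,-.0537,0])@LY),'Fl [x %.2f y %.2f z %.2f]'%(s['force']@LX,s['force']@LY,s['force'][2]),'w %.1f'%(s['width']*1e3),'rot',Ro.from_matrix(R.T@TGT).as_rotvec().round(4))
E
python3 st.py; python3 - <<'E'
from h import *
s=robot.get_state(); print(s['joint_pos'].round(1)); print(TGT.T@(np.array([.5397,-.0535,.066])-s['position'])*100)
c=cam('wrist'); save(c,'w1.png'); 
E
```

```text
t 2.62 pos [ 0.5404 -0.0542  0.1615] y_l -0.03 mm Fl [x -0.02 y 0.65 z -0.02] w 56.3 rot [0.0002 0.0001 0.0005]
[-14.9  11.3  96.5   0.   72.2 -70.6]
[0.09718218 0.01423825 9.55120275]
```

View pics/w1.png

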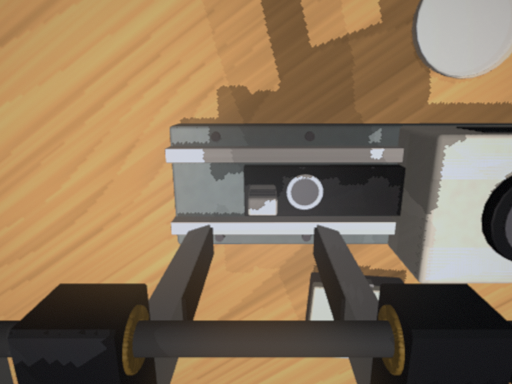

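The wrist view shows the tab at (262,200), centred between the fingers (u about 263). The rails run level in the image, so the tool is aligned. I'll descend.

Request:
{"name": "play_rows", "arguments": {
  "moves": [
    {"gripper": 0.2,"offset": [0.03,0,1.6],"rot": [0,0,0]},
    {"gripper": 0.2,"offset": [0.03,0,1.6],"rot": [0,0,0]},
    {"gripper": 0.2,"offset": [0.03,0,1.6],"rot": [0,0,0]},
    {"gripper": 0.2,"offset": [0,0,1.6],"rot": [0,0,0]},
    {"gripper": 0.2,"offset": [0,0,1.6],"rot": [0,0,0]},
    {"gripper": 0.2,"offset": [0,0,1.5],"rot": [0,0,0]},
    {"gripper": 0.2,"offset": [0,0,0],"rot": [0,0,0]},
    {"gripper": 0.2,"offset": [0,0,0],"rot": [0,0,0]}
  ]
}}

```text
clock: 3.68
position: [0.5394, -0.0524, 0.0669]
orientation: [[-0.827, 0.563, 0.001], [0.563, 0.827, -0.0], [-0.001, 0.0, -1.0]]
force: [-0.0, 0.8, 0.5]
width: 0.0566
```

```bash
python3 st.py; python3 - <<'E'
from h import *
c=cam('wrist'); save(c,'w2.png'); 
E
```

```text
t 3.67 pos [ 0.5394 -0.0524  0.0669] y_l 0.82 mm Fl [x -0.48 y 0.64 z 0.52] w 56.6 rot [0.0002 0.0007 0.0008]
```

View pics/w2.png

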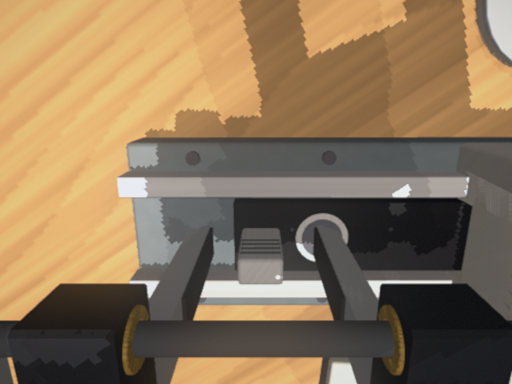

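Request:
{"name": "play_rows", "arguments": {
  "moves": [
    {"gripper": -1,"offset": [0,0,0],"rot": [0,0,0]},
    {"gripper": -1,"offset": [0,0,0],"rot": [0,0,0]},
    {"gripper": -1,"offset": [0,0,0],"rot": [0,0,0]},
    {"gripper": -1,"offset": [0,0,0],"rot": [0,0,0]},
    {"gripper": -1,"offset": [0,0,0],"rot": [0,0,0]},
    {"gripper": -1,"offset": [0,0,0],"rot": [0,0,0]},
    {"gripper": -1,"offset": [0,0,0],"rot": [0,0,0]},
    {"gripper": -1,"offset": [0,0,0],"rot": [0,0,0]}
  ],
  "squeeze": 35
}}

```text
clock: 4.72
position: [0.539, -0.0525, 0.0668]
orientation: [[-0.827, 0.563, -0.0], [0.563, 0.827, -0.0], [-0.0, -0.0, -1.0]]
force: [-1.4, -1.2, 2.4]
width: 0.0218
```

```bash
python3 st.py; python3 - <<'E'
from h import *
c=cam('wrist'); save(c,'w3.png'); 
E
```

```text
t 4.72 pos [ 0.539  -0.0525  0.0668] y_l 0.54 mm Fl [x -0.53 y -1.77 z 2.39] w 21.8 rot [-0.0003  0.0001  0.0009]
```

View pics/w3.png

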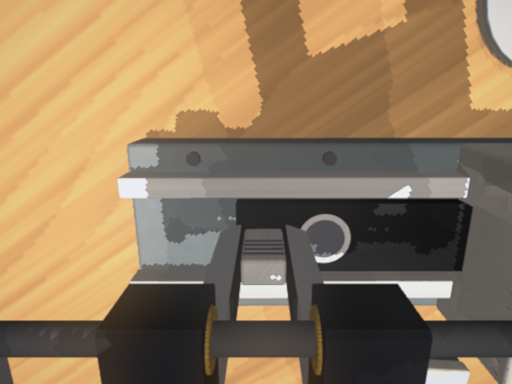

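The tab is gripped; the opening reads 21.8 mm, matching its 22 mm side. I'll draw it out.

Request:
{"name": "play_rows", "arguments": {
  "moves": [
    {"gripper": -1,"offset": [0,-0.2,0],"rot": [0,0,0]},
    {"gripper": -1,"offset": [0,-0.2,0],"rot": [0,0,0]},
    {"gripper": -1,"offset": [0,-0.2,0],"rot": [0,0,0]},
    {"gripper": -1,"offset": [0,-0.2,0],"rot": [0,0,0]},
    {"gripper": -1,"offset": [0,-0.2,0],"rot": [0,0,0]}
  ]
}}

```text
clock: 5.4
position: [0.5335, -0.0605, 0.0668]
orientation: [[-0.827, 0.563, 0.001], [0.563, 0.827, 0.0], [-0.0, 0.001, -1.0]]
force: [2.3, 3.7, 2.2]
width: 0.0218
```

```bash
python3 st.py
```

```text
t 5.4 pos [ 0.5335 -0.0605  0.0668] y_l -9.20 mm Fl [x -0.23 y 4.33 z 2.23] w 21.8 rot [0.0005 0.0003 0.0008]
```

Request:
{"name": "play_rows", "arguments": {
  "moves": [
    {"gripper": -1,"offset": [0,-0.2,0],"rot": [0,0,0]},
    {"gripper": -1,"offset": [0,-0.2,0],"rot": [0,0,0]},
    {"gripper": -1,"offset": [0,-0.2,0],"rot": [0,0,0]},
    {"gripper": -1,"offset": [0,-0.2,0],"rot": [0,0,0]},
    {"gripper": -1,"offset": [0,-0.2,0],"rot": [0,0,0]}
  ]
}}

```text
clock: 6.02
position: [0.5284, -0.068, 0.0668]
orientation: [[-0.826, 0.563, 0.002], [0.563, 0.826, 0.002], [-0.0, 0.003, -1.0]]
force: [4.4, 7.1, 1.4]
width: 0.0219
```

```bash
python3 st.py
```

```text
t 6.03 pos [ 0.5284 -0.068   0.0668] y_l -18.25 mm Fl [x -0.39 y 8.38 z 1.39] w 21.9 rot [0.0025 0.0005 0.0003]
```

Request:
{"name": "play_rows", "arguments": {
  "moves": [
    {"gripper": -1,"offset": [0,-0.2,0],"rot": [0,0,0]},
    {"gripper": -1,"offset": [0,-0.2,0],"rot": [0,0,0]},
    {"gripper": -1,"offset": [0,-0.2,0],"rot": [0,0,0]},
    {"gripper": -1,"offset": [0,-0.2,0],"rot": [0,0,0]},
    {"gripper": -1,"offset": [0,-0.2,0],"rot": [0,0,0]}
  ]
}}

```text
clock: 6.65
position: [0.5221, -0.0772, 0.0667]
orientation: [[-0.827, 0.563, 0.0], [0.563, 0.827, 0.0], [-0.0, 0.0, -1.0]]
force: [1.5, 3.1, 2.6]
width: 0.0216
```

```bash
python3 st.py
```

```text
t 6.65 pos [ 0.5221 -0.0772  0.0667] y_l -29.38 mm Fl [x -0.49 y 3.45 z 2.60] w 21.6 rot [0.0002 0.0002 0.0007]
```

Request:
{"name": "play_rows", "arguments": {
  "moves": [
    {"gripper": -1,"offset": [0,-0.2,0],"rot": [0,0,0]},
    {"gripper": -1,"offset": [0,-0.2,0],"rot": [0,0,0]},
    {"gripper": -1,"offset": [0,-0.2,0],"rot": [0,0,0]},
    {"gripper": -1,"offset": [0,-0.2,0],"rot": [0,0,0]},
    {"gripper": -1,"offset": [0,-0.2,0],"rot": [0,0,0]},
    {"gripper": -1,"offset": [0,-0.2,0],"rot": [0,0,0]},
    {"gripper": -1,"offset": [0,-0.2,0],"rot": [0,0,0]},
    {"gripper": -1,"offset": [0,-0.2,0],"rot": [0,0,0]},
    {"gripper": -1,"offset": [0,-0.1,0],"rot": [0,0,0]}
  ]
}}

```text
clock: 7.78
position: [0.5125, -0.0913, 0.0667]
orientation: [[-0.827, 0.563, 0.0], [0.563, 0.827, -0.0], [-0.0, -0.0, -1.0]]
force: [1.6, 2.8, 5.4]
width: 0.0217
```

```bash
python3 st.py
```

```text
t 7.78 pos [ 0.5125 -0.0913  0.0667] y_l -46.47 mm Fl [x -0.31 y 3.21 z 5.37] w 21.7 rot [-0.      0.0002  0.0008]
```

Request:
{"name": "play_rows", "arguments": {
  "moves": [
    {"gripper": -1,"offset": [0,-0.1,0],"rot": [0,0,0]},
    {"gripper": -1,"offset": [0,-0.1,0],"rot": [0,0,0]}
  ]
}}

```text
clock: 8.02
position: [0.5115, -0.093, 0.0668]
orientation: [[-0.827, 0.563, 0.0], [0.563, 0.827, -0.0], [-0.0, 0.0, -1.0]]
force: [1.6, 2.8, 5.3]
width: 0.0218
```

```bash
python3 st.py
```

```text
t 8.03 pos [ 0.5115 -0.093   0.0668] y_l -48.41 mm Fl [x -0.26 y 3.22 z 5.32] w 21.8 rot [0.     0.0004 0.0009]
```

Request:
{"name": "play_rows", "arguments": {
  "moves": [
    {"gripper": -1,"offset": [0,-0.1,0],"rot": [0,0,0]}
  ]
}}

```text
clock: 8.15
position: [0.5109, -0.0938, 0.0668]
orientation: [[-0.827, 0.563, 0.0], [0.563, 0.827, -0.0], [-0.0, 0.0, -1.0]]
force: [2.1, 2.1, 5.7]
width: 0.0218
```

```bash
python3 st.py
```

```text
t 8.15 pos [ 0.5109 -0.0938  0.0668] y_l -49.42 mm Fl [x 0.57 y 2.88 z 5.66] w 21.8 rot [0.     0.0003 0.0008]
```

Request:
{"name": "play_rows", "arguments": {
  "moves": [
    {"gripper": -1,"offset": [0,-0.1,0],"rot": [0,0,0]}
  ]
}}

```text
clock: 8.28
position: [0.5103, -0.0946, 0.0668]
orientation: [[-0.827, 0.563, 0.0], [0.563, 0.827, -0.0], [-0.0, -0.0, -1.0]]
force: [1.8, 3.1, 4.9]
width: 0.0218
```

```bash
python3 st.py
```

```text
t 8.28 pos [ 0.5103 -0.0946  0.0668] y_l -50.40 mm Fl [x -0.25 y 3.53 z 4.94] w 21.8 rot [-0.      0.0003  0.0009]
```

Request:
{"name": "play_rows", "arguments": {
  "moves": [
    {"gripper": -1,"offset": [0,-0.1,0],"rot": [0,0,0]}
  ]
}}

```text
clock: 8.4
position: [0.5102, -0.0948, 0.0668]
orientation: [[-0.826, 0.563, 0.001], [0.563, 0.826, 0.001], [-0.0, 0.002, -1.0]]
force: [4.5, 6.3, 3.2]
width: 0.0216
```

```bash
python3 st.py
```

```text
t 8.4 pos [ 0.5102 -0.0948  0.0668] y_l -50.69 mm Fl [x 0.11 y 7.76 z 3.15] w 21.6 rot [0.0016 0.0005 0.0004]
```

Request:
{"name": "play_rows", "arguments": {
  "moves": [
    {"gripper": -1,"offset": [0,-0.1,0],"rot": [0,0,0]}
  ]
}}

```text
clock: 8.52
position: [0.5101, -0.0949, 0.0667]
orientation: [[-0.826, 0.563, 0.002], [0.563, 0.826, 0.002], [-0.001, 0.003, -1.0]]
force: [6.8, 9.8, 4.2]
width: 0.0216
```

```bash
python3 st.py
```

```text
t 8.53 pos [ 0.5101 -0.0949  0.0667] y_l -50.75 mm Fl [x 0.09 y 11.95 z 4.24] w 21.6 rot [0.0034 0.0006 0.0002]
```

Request:
{"name": "play_rows", "arguments": {
  "moves": [
    {"gripper": -1,"offset": [0,-0.1,0],"rot": [0,0,0]}
  ]
}}

```text
clock: 8.65
position: [0.5101, -0.0949, 0.0668]
orientation: [[-0.826, 0.563, 0.004], [0.563, 0.826, 0.004], [-0.001, 0.005, -1.0]]
force: [7.8, 12.1, 1.9]
width: 0.0218
```

```bash
python3 st.py
```

```text
t 8.65 pos [ 0.5101 -0.0949  0.0668] y_l -50.76 mm Fl [x -0.35 y 14.43 z 1.91] w 21.8 rot [0.0051 0.0009 0.0002]
```

One or two more steps will take the force past 15 N and confirm the solid stop.

Request:
{"name": "play_rows", "arguments": {
  "moves": [
    {"gripper": -1,"offset": [0,-0.1,0],"rot": [0,0,0]},
    {"gripper": -1,"offset": [0,-0.1,0],"rot": [0,0,0]},
    {"gripper": -1,"offset": [0,0,0],"rot": [0,0,0]}
  ]
}}

```text
clock: 9.02
position: [0.5101, -0.0949, 0.0667]
orientation: [[-0.826, 0.564, 0.006], [0.564, 0.826, 0.006], [-0.001, 0.008, -1.0]]
force: [11.4, 14.1, 1.0]
width: 0.0218
```

```bash
python3 st.py; python3 - <<'E'
from h import *
c=cam('wrist'); save(c,'w4.png'); 
E
```

```text
t 9.03 pos [ 0.5101 -0.0949  0.0667] y_l -50.83 mm Fl [x 1.49 y 18.10 z 0.99] w 21.8 rot [ 0.0084  0.0014 -0.    ]
```

View pics/w4.png

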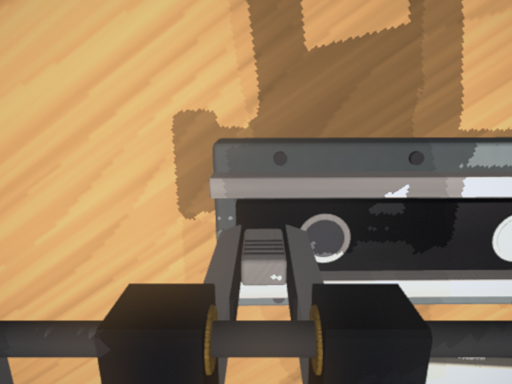

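The stop is confirmed: 18 N, no motion, and the tab still seated in the fingers at (263,255). So travel = y_l + 50.8 mm. On the way out the force peaked at about 8 N near travel 32.5, which puts notch 1 at roughly 34 to 37. Now I'll push in and sample.

Request:
{"name": "play_rows", "arguments": {
  "moves": [
    {"gripper": -1,"offset": [0,0.25,0],"rot": [0,0,0]},
    {"gripper": -1,"offset": [0,0.25,0],"rot": [0,0,0]},
    {"gripper": -1,"offset": [0,0.25,0],"rot": [0,0,0]},
    {"gripper": -1,"offset": [0,0.25,0],"rot": [0,0,0]},
    {"gripper": -1,"offset": [0,0.25,0],"rot": [0,0,0]},
    {"gripper": -1,"offset": [0,0.25,0],"rot": [0,0,0]},
    {"gripper": -1,"offset": [0,0.25,0],"rot": [0,0,0]},
    {"gripper": -1,"offset": [0,0.25,0],"rot": [0,0,0]},
    {"gripper": -1,"offset": [0,0.25,0],"rot": [0,0,0]},
    {"gripper": -1,"offset": [0,0.25,0],"rot": [0,0,0]},
    {"gripper": -1,"offset": [0,0.25,0],"rot": [0,0,0]},
    {"gripper": -1,"offset": [0,0.25,0],"rot": [0,0,0]}
  ]
}}

```text
clock: 10.58
position: [0.5234, -0.0754, 0.0667]
orientation: [[-0.826, 0.563, -0.002], [0.563, 0.826, -0.002], [0.0, -0.003, -1.0]]
force: [-3.1, -2.6, 6.6]
width: 0.0219
```

```bash
sed -i "s/print('t'/print('TRAVEL %.2f'%(50.8+1e3*(s['position']-[.5398,-.0537,0])@LY),'t'/" st.py; python3 st.py
```

```text
TRAVEL 23.58 t 10.57 pos [ 0.5234 -0.0754  0.0667] y_l -27.22 mm Fl [x -1.06 y -3.92 z 6.64] w 21.9 rot [-0.0031 -0.0003  0.0005]
```

Request:
{"name": "play_rows", "arguments": {
  "moves": [
    {"gripper": -1,"offset": [0,0.15,0],"rot": [0,0,0]},
    {"gripper": -1,"offset": [0,0.0,0],"rot": [0,0,0]}
  ]
}}

```text
clock: 10.82
position: [0.5245, -0.0738, 0.0667]
orientation: [[-0.826, 0.563, -0.001], [0.563, 0.826, -0.002], [0.0, -0.002, -1.0]]
force: [-2.5, -0.8, 5.7]
width: 0.022
```

```bash
python3 st.py
```

```text
TRAVEL 25.58 t 10.82 pos [ 0.5245 -0.0738  0.0667] y_l -25.22 mm Fl [x -1.60 y -2.06 z 5.67] w 22.0 rot [-0.0021 -0.0003  0.0005]
```

Request:
{"name": "play_rows", "arguments": {
  "moves": [
    {"gripper": -1,"offset": [0,0.15,0],"rot": [0,0,0]},
    {"gripper": -1,"offset": [0,0.0,0],"rot": [0,0,0]}
  ]
}}

```text
clock: 11.08
position: [0.5253, -0.0726, 0.0667]
orientation: [[-0.826, 0.563, -0.001], [0.563, 0.826, -0.002], [0.0, -0.002, -1.0]]
force: [-1.8, -1.0, 6.4]
width: 0.0217
```

```bash
python3 st.py
```

```text
TRAVEL 27.04 t 11.07 pos [ 0.5253 -0.0726  0.0667] y_l -23.76 mm Fl [x -0.96 y -1.87 z 6.37] w 21.7 rot [-0.0021 -0.0002  0.0005]
```

Request:
{"name": "play_rows", "arguments": {
  "moves": [
    {"gripper": -1,"offset": [0,0.15,0],"rot": [0,0,0]},
    {"gripper": -1,"offset": [0,0.0,0],"rot": [0,0,0]}
  ]
}}

```text
clock: 11.32
position: [0.5262, -0.0713, 0.0667]
orientation: [[-0.826, 0.563, -0.001], [0.563, 0.826, -0.002], [0.0, -0.002, -1.0]]
force: [-0.6, -1.2, 7.0]
width: 0.0217
```

```bash
python3 st.py
```

```text
TRAVEL 28.59 t 11.32 pos [ 0.5262 -0.0713  0.0667] y_l -22.21 mm Fl [x 0.24 y -1.34 z 7.00] w 21.7 rot [-0.002  -0.0003  0.0005]
```

Request:
{"name": "play_rows", "arguments": {
  "moves": [
    {"gripper": -1,"offset": [0,0.15,0],"rot": [0,0,0]},
    {"gripper": -1,"offset": [0,0.0,0],"rot": [0,0,0]}
  ]
}}

```text
clock: 11.58
position: [0.5272, -0.0697, 0.0667]
orientation: [[-0.826, 0.563, -0.001], [0.563, 0.826, -0.001], [0.0, -0.001, -1.0]]
force: [-1.2, 0.2, 4.7]
width: 0.0216
```

```bash
python3 st.py
```

```text
TRAVEL 30.48 t 11.57 pos [ 0.5272 -0.0697  0.0667] y_l -20.32 mm Fl [x -1.08 y -0.47 z 4.70] w 21.6 rot [-0.0013 -0.0002  0.0004]
```

Request:
{"name": "play_rows", "arguments": {
  "moves": [
    {"gripper": -1,"offset": [0,0.15,0],"rot": [0,0,0]},
    {"gripper": -1,"offset": [0,0.0,0],"rot": [0,0,0]}
  ]
}}

```text
clock: 11.82
position: [0.5282, -0.0683, 0.0667]
orientation: [[-0.826, 0.563, -0.001], [0.563, 0.826, -0.001], [0.0, -0.001, -1.0]]
force: [-0.2, 1.7, 5.9]
width: 0.0217
```

```bash
python3 st.py
```

```text
TRAVEL 32.19 t 11.82 pos [ 0.5282 -0.0683  0.0667] y_l -18.61 mm Fl [x -1.12 y 1.28 z 5.92] w 21.7 rot [-0.001  -0.0001  0.0005]
```

Request:
{"name": "play_rows", "arguments": {
  "moves": [
    {"gripper": -1,"offset": [0,0.15,0],"rot": [0,0,0]},
    {"gripper": -1,"offset": [0,0.0,0],"rot": [0,0,0]}
  ]
}}

```text
clock: 12.08
position: [0.529, -0.0671, 0.0667]
orientation: [[-0.826, 0.563, -0.001], [0.563, 0.826, -0.001], [0.0, -0.001, -1.0]]
force: [-0.5, 0.7, 6.0]
width: 0.0217
```

```bash
python3 st.py
```

```text
TRAVEL 33.63 t 12.07 pos [ 0.529  -0.0671  0.0667] y_l -17.17 mm Fl [x -0.81 y 0.29 z 6.05] w 21.7 rot [-0.0011 -0.0001  0.0005]
```

Request:
{"name": "play_rows", "arguments": {
  "moves": [
    {"gripper": -1,"offset": [0,0.15,0],"rot": [0,0,0]},
    {"gripper": -1,"offset": [0,0.0,0],"rot": [0,0,0]}
  ]
}}

```text
clock: 12.32
position: [0.5293, -0.0666, 0.0667]
orientation: [[-0.827, 0.563, -0.002], [0.563, 0.827, -0.002], [0.0, -0.003, -1.0]]
force: [-2.0, -1.5, 6.6]
width: 0.022
```

```bash
python3 st.py
```

```text
TRAVEL 34.20 t 12.32 pos [ 0.5293 -0.0666  0.0667] y_l -16.60 mm Fl [x -0.75 y -2.37 z 6.57] w 22.0 rot [-0.003  -0.0004  0.0007]
```

Request:
{"name": "play_rows", "arguments": {
  "moves": [
    {"gripper": -1,"offset": [0,0.15,0],"rot": [0,0,0]},
    {"gripper": -1,"offset": [0,0.0,0],"rot": [0,0,0]}
  ]
}}

```text
clock: 12.58
position: [0.5298, -0.066, 0.0667]
orientation: [[-0.826, 0.563, -0.003], [0.563, 0.826, -0.003], [0.001, -0.004, -1.0]]
force: [-3.3, -3.5, 7.6]
width: 0.0217
```

```bash
python3 st.py
```

```text
TRAVEL 34.98 t 12.57 pos [ 0.5298 -0.066   0.0667] y_l -15.82 mm Fl [x -0.73 y -4.73 z 7.59] w 21.7 rot [-0.0042 -0.0006  0.0007]
```

Request:
{"name": "play_rows", "arguments": {
  "moves": [
    {"gripper": -1,"offset": [0,0.15,0],"rot": [0,0,0]},
    {"gripper": -1,"offset": [0,0.0,0],"rot": [0,0,0]}
  ]
}}

```text
clock: 12.82
position: [0.5304, -0.0651, 0.0667]
orientation: [[-0.826, 0.563, -0.003], [0.563, 0.826, -0.004], [0.001, -0.005, -1.0]]
force: [-3.4, -3.8, 7.3]
width: 0.0222
```

```bash
python3 st.py
```

```text
TRAVEL 36.11 t 12.82 pos [ 0.5304 -0.0651  0.0667] y_l -14.69 mm Fl [x -0.65 y -5.06 z 7.35] w 22.2 rot [-0.0048 -0.0007  0.0007]
```

Request:
{"name": "play_rows", "arguments": {
  "moves": [
    {"gripper": -1,"offset": [0,0.15,0],"rot": [0,0,0]},
    {"gripper": -1,"offset": [0,0.0,0],"rot": [0,0,0]}
  ]
}}

```text
clock: 13.08
position: [0.5316, -0.0632, 0.0667]
orientation: [[-0.826, 0.563, -0.002], [0.563, 0.826, -0.002], [0.001, -0.003, -1.0]]
force: [-2.8, -2.4, 6.3]
width: 0.0218
```

```bash
python3 st.py
```

```text
TRAVEL 38.39 t 13.07 pos [ 0.5316 -0.0632  0.0667] y_l -12.41 mm Fl [x -0.94 y -3.50 z 6.27] w 21.8 rot [-0.0031 -0.0006  0.0004]
```

Request:
{"name": "play_rows", "arguments": {
  "moves": [
    {"gripper": -1,"offset": [0,0.15,0],"rot": [0,0,0]},
    {"gripper": -1,"offset": [0,0.0,0],"rot": [0,0,0]}
  ]
}}

```text
clock: 13.32
position: [0.5328, -0.0615, 0.0667]
orientation: [[-0.826, 0.563, -0.002], [0.563, 0.826, -0.002], [0.0, -0.002, -1.0]]
force: [-1.9, -0.3, 6.0]
width: 0.0219
```

```bash
python3 st.py
```

```text
TRAVEL 40.36 t 13.32 pos [ 0.5328 -0.0615  0.0667] y_l -10.44 mm Fl [x -1.37 y -1.34 z 6.01] w 21.9 rot [-0.0025 -0.0004  0.0005]
```

Request:
{"name": "play_rows", "arguments": {
  "moves": [
    {"gripper": -1,"offset": [0,0.15,0],"rot": [0,0,0]},
    {"gripper": -1,"offset": [0,0.0,0],"rot": [0,0,0]}
  ]
}}

```text
clock: 13.58
position: [0.5337, -0.0603, 0.0667]
orientation: [[-0.826, 0.563, -0.002], [0.563, 0.826, -0.002], [0.0, -0.002, -1.0]]
force: [-1.2, -0.8, 6.6]
width: 0.0218
```

```bash
python3 st.py
```

```text
TRAVEL 41.92 t 13.57 pos [ 0.5337 -0.0603  0.0667] y_l -8.88 mm Fl [x -0.53 y -1.29 z 6.62] w 21.8 rot [-0.0024 -0.0003  0.0005]
```

Request:
{"name": "play_rows", "arguments": {
  "moves": [
    {"gripper": -1,"offset": [0,0.15,0],"rot": [0,0,0]},
    {"gripper": -1,"offset": [0,0.0,0],"rot": [0,0,0]}
  ]
}}

```text
clock: 13.82
position: [0.5345, -0.059, 0.0667]
orientation: [[-0.826, 0.563, -0.002], [0.563, 0.826, -0.002], [0.0, -0.002, -1.0]]
force: [-1.5, -0.4, 5.4]
width: 0.0218
```

```bash
python3 st.py
```

```text
TRAVEL 43.49 t 13.82 pos [ 0.5345 -0.059   0.0667] y_l -7.31 mm Fl [x -0.99 y -1.21 z 5.42] w 21.8 rot [-0.0023 -0.0003  0.0006]
```

Notch 1 is centred near travel 34 mm, and the click was felt: helping force at 32, resistance at 35 to 38. Notch 2 should be near 68, so I'll move to about 60 and then probe finely.

Request:
{"name": "play_rows", "arguments": {
  "moves": [
    {"gripper": -1,"offset": [0,0.2,0],"rot": [0,0,0]},
    {"gripper": -1,"offset": [0,0.2,0],"rot": [0,0,0]},
    {"gripper": -1,"offset": [0,0.2,0],"rot": [0,0,0]},
    {"gripper": -1,"offset": [0,0.2,0],"rot": [0,0,0]},
    {"gripper": -1,"offset": [0,0.2,0],"rot": [0,0,0]},
    {"gripper": -1,"offset": [0,0.2,0],"rot": [0,0,0]},
    {"gripper": -1,"offset": [0,0.2,0],"rot": [0,0,0]},
    {"gripper": -1,"offset": [0,0.2,0],"rot": [0,0,0]},
    {"gripper": -1,"offset": [0,0,0],"rot": [0,0,0]}
  ]
}}

```text
clock: 14.95
position: [0.5436, -0.0456, 0.0667]
orientation: [[-0.826, 0.563, -0.001], [0.563, 0.826, -0.002], [0.0, -0.002, -1.0]]
force: [-0.7, -1.2, 6.5]
width: 0.0218
```

```bash
python3 st.py
```

```text
TRAVEL 59.63 t 14.95 pos [ 0.5436 -0.0456  0.0667] y_l 8.83 mm Fl [x 0.13 y -1.36 z 6.47] w 21.8 rot [-0.0021 -0.0003  0.0006]
```

Request:
{"name": "play_rows", "arguments": {
  "moves": [
    {"gripper": -1,"offset": [0,0.15,0],"rot": [0,0,0]},
    {"gripper": -1,"offset": [0,0.0,0],"rot": [0,0,0]}
  ]
}}

```text
clock: 15.2
position: [0.5444, -0.0445, 0.0667]
orientation: [[-0.826, 0.563, -0.002], [0.563, 0.826, -0.002], [0.0, -0.002, -1.0]]
force: [-1.9, -0.9, 7.0]
width: 0.0214
```

```bash
python3 st.py
```

```text
TRAVEL 60.95 t 15.2 pos [ 0.5444 -0.0445  0.0667] y_l 10.15 mm Fl [x -1.05 y -1.81 z 7.00] w 21.4 rot [-0.0024 -0.0004  0.0006]
```

Request:
{"name": "play_rows", "arguments": {
  "moves": [
    {"gripper": -1,"offset": [0,0.15,0],"rot": [0,0,0]},
    {"gripper": -1,"offset": [0,0.0,0],"rot": [0,0,0]}
  ]
}}

```text
clock: 15.45
position: [0.5452, -0.0432, 0.0667]
orientation: [[-0.826, 0.563, -0.002], [0.563, 0.826, -0.002], [0.0, -0.002, -1.0]]
force: [-1.8, -1.4, 6.8]
width: 0.0216
```

```bash
python3 st.py
```

```text
TRAVEL 62.50 t 15.45 pos [ 0.5452 -0.0432  0.0667] y_l 11.70 mm Fl [x -0.70 y -2.14 z 6.85] w 21.6 rot [-0.0023 -0.0004  0.0006]
```

Request:
{"name": "play_rows", "arguments": {
  "moves": [
    {"gripper": -1,"offset": [0,0.1,0],"rot": [0,0,0]},
    {"gripper": -1,"offset": [0,0.0,0],"rot": [0,0,0]}
  ]
}}

```text
clock: 15.7
position: [0.5458, -0.0423, 0.0667]
orientation: [[-0.826, 0.563, -0.002], [0.563, 0.826, -0.002], [0.0, -0.002, -1.0]]
force: [-1.3, -0.9, 5.9]
width: 0.0214
```

```bash
python3 st.py
```

```text
TRAVEL 63.57 t 15.7 pos [ 0.5458 -0.0423  0.0667] y_l 12.77 mm Fl [x -0.59 y -1.45 z 5.93] w 21.4 rot [-0.0022 -0.0004  0.0005]
```

Request:
{"name": "play_rows", "arguments": {
  "moves": [
    {"gripper": -1,"offset": [0,0.1,0],"rot": [0,0,0]},
    {"gripper": -1,"offset": [0,0.0,0],"rot": [0,0,0]}
  ]
}}

```text
clock: 15.95
position: [0.5466, -0.0413, 0.0667]
orientation: [[-0.826, 0.563, -0.001], [0.563, 0.826, -0.001], [0.0, -0.002, -1.0]]
force: [-1.4, -0.4, 6.3]
width: 0.0217
```

```bash
python3 st.py
```

```text
TRAVEL 64.89 t 15.95 pos [ 0.5466 -0.0413  0.0667] y_l 14.09 mm Fl [x -0.93 y -1.11 z 6.25] w 21.7 rot [-0.0016 -0.0003  0.0005]
```

Request:
{"name": "play_rows", "arguments": {
  "moves": [
    {"gripper": -1,"offset": [0,0.1,0],"rot": [0,0,0]},
    {"gripper": -1,"offset": [0,0.0,0],"rot": [0,0,0]}
  ]
}}

```text
clock: 16.2
position: [0.5471, -0.0404, 0.0667]
orientation: [[-0.826, 0.563, -0.001], [0.563, 0.826, -0.001], [0.0, -0.002, -1.0]]
force: [-0.7, -0.2, 4.7]
width: 0.0215
```

```bash
python3 st.py
```

```text
TRAVEL 65.96 t 16.2 pos [ 0.5471 -0.0404  0.0667] y_l 15.16 mm Fl [x -0.48 y -0.62 z 4.65] w 21.5 rot [-0.0015 -0.0003  0.0006]
```

Request:
{"name": "play_rows", "arguments": {
  "moves": [
    {"gripper": -1,"offset": [0,0.1,0],"rot": [0,0,0]},
    {"gripper": -1,"offset": [0,0.0,0],"rot": [0,0,0]}
  ]
}}

```text
clock: 16.45
position: [0.5477, -0.0395, 0.0667]
orientation: [[-0.826, 0.563, -0.001], [0.563, 0.826, -0.001], [0.0, -0.002, -1.0]]
force: [-0.3, -0.2, 5.6]
width: 0.0218
```

```bash
python3 st.py
```

```text
TRAVEL 66.96 t 16.45 pos [ 0.5477 -0.0395  0.0667] y_l 16.16 mm Fl [x -0.19 y -0.34 z 5.60] w 21.8 rot [-0.0015 -0.0002  0.0006]
```

Request:
{"name": "play_rows", "arguments": {
  "moves": [
    {"gripper": -1,"offset": [0,0.1,0],"rot": [0,0,0]},
    {"gripper": -1,"offset": [0,0.0,0],"rot": [0,0,0]}
  ]
}}

```text
clock: 16.7
position: [0.5482, -0.0389, 0.0667]
orientation: [[-0.826, 0.563, -0.001], [0.563, 0.826, -0.001], [0.0, -0.002, -1.0]]
force: [-0.2, 1.0, 6.4]
width: 0.0218
```

```bash
python3 st.py
```

```text
TRAVEL 67.76 t 16.7 pos [ 0.5482 -0.0389  0.0667] y_l 16.96 mm Fl [x -0.74 y 0.70 z 6.40] w 21.8 rot [-0.0019 -0.0003  0.0007]
```

Request:
{"name": "play_rows", "arguments": {
  "moves": [
    {"gripper": -1,"offset": [0,0.1,0],"rot": [0,0,0]},
    {"gripper": -1,"offset": [0,0.0,0],"rot": [0,0,0]}
  ]
}}

```text
clock: 16.95
position: [0.5483, -0.0386, 0.0667]
orientation: [[-0.826, 0.563, -0.002], [0.563, 0.826, -0.002], [0.001, -0.003, -1.0]]
force: [-2.3, -2.1, 7.1]
width: 0.0216
```

```bash
python3 st.py
```

```text
TRAVEL 68.04 t 16.95 pos [ 0.5483 -0.0386  0.0667] y_l 17.24 mm Fl [x -0.67 y -3.06 z 7.09] w 21.6 rot [-0.0032 -0.0005  0.0007]
```

The signature at 67.8 to 68.0 mm matches notch 1 plus 34 mm: a helping force that then swings to resistance. I'm holding here to check it's at rest.

Request:
{"name": "play_rows", "arguments": {
  "moves": [
    {"gripper": -1,"offset": [0,0,0],"rot": [0,0,0]},
    {"gripper": -1,"offset": [0,0,0],"rot": [0,0,0]},
    {"gripper": -1,"offset": [0,0,0],"rot": [0,0,0]},
    {"gripper": -1,"offset": [0,0,0],"rot": [0,0,0]},
    {"gripper": -1,"offset": [0,0,0],"rot": [0,0,0]},
    {"gripper": -1,"offset": [0,0,0],"rot": [0,0,0]},
    {"gripper": -1,"offset": [0,0,0],"rot": [0,0,0]},
    {"gripper": -1,"offset": [0,0,0],"rot": [0,0,0]}
  ]
}}

```text
clock: 17.95
position: [0.5484, -0.0386, 0.0667]
orientation: [[-0.826, 0.563, -0.002], [0.563, 0.826, -0.002], [0.001, -0.003, -1.0]]
force: [-2.8, -2.4, 7.1]
width: 0.0216
```

```bash
python3 st.py; python3 - <<'E'
from h import *
c=cam('scene'); save(c,'s5.png'); c=cam('wrist'); save(c,'w5.png')
E
python3 st.py
```

```text
TRAVEL 68.06 t 17.95 pos [ 0.5484 -0.0386  0.0667] y_l 17.26 mm Fl [x -0.96 y -3.62 z 7.11] w 21.6 rot [-0.003  -0.0005  0.0006]
TRAVEL 68.06 t 18.05 pos [ 0.5484 -0.0386  0.0667] y_l 17.26 mm Fl [x -0.69 y -2.33 z 6.27] w 21.8 rot [-0.0031 -0.0005  0.0006]
```

View pics/w5.png

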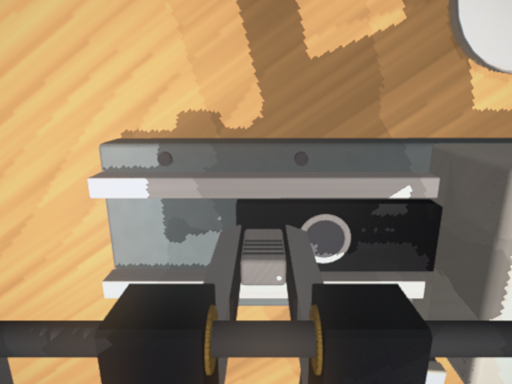

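View pics/s5.png

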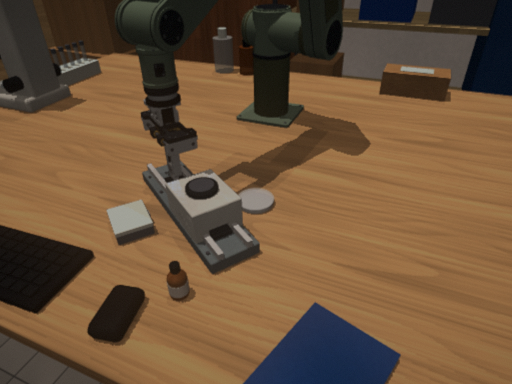

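The wrist view shows the tab still between the pads at (263,255), with the slide's ring unchanged next to it at (326,238). The scene view shows the dish (255,200), box (131,220) and bottle (177,283) where they were. The slide is at rest, so I'm handing in.

```bash
python3 -c "
from h import *
robot.close_job()"; python3 st.py
```

```text
the job is handed in; nothing more can be done
the job is handed in; nothing more can be done
```

I gripped the tab along the slide's direction, drew the slide out to its stop, then pushed it in past the first click to the second. I handed the job in while still gripping the tab.

- **Stop:** the end stop held 18 N with no further movement, and I took that point as travel 0.
- **Clicks:** the first notch was centred at about 34 mm of travel. The same force pattern came again at about 68 mm, as expected 34 mm further in. I stopped at the reversal and did not push on to the second notch's full resistance, so its centre rests on that reversal plus the first notch's position.
- **Last checks:** travel held at 68.06 mm over more than 1 s, with 2–4 N along the slide and an opening of about 21.7 mm at 35 N grip. The clock read about 18 s.
- **Bystanders:** the dish, box and bottle looked unmoved in the final scene picture; I did not re-measure them.

No check failed. The only oddity was a steady upward reading of 5–7 N on the tool while it pushed the slide in, which had no visible effect.

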